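# Put the dabba on the food warmer, set the dial to keep-warm and lock it

## Robot

A 6-joint arm with a two-finger parallel gripper is mounted at the origin on the work surface. World frame = base frame: x ahead of the robot, y to its left, z up, the work surface at z = 0. Lengths are in mm, angles in rad, forces in N, time in s.
With the tool pointing down it reaches from about 275 to 750 mm from the base axis. Payload 10.2 kg.
Tool frame: the origin (TCP) lies between the finger pads; the fingertips stand 17 mm ahead of it and the grasp point (between the pads) lies 2 mm behind it (tips_ahead is the distance from the TCP to the fingertips, in mm); z points along the fingers, y is the line along which they close (so a half turn about z gives the same grasp; the last joint's range is limited). The gripper opens to 85 mm and grips with 20 to 120 N. Pads are 22 mm wide; open, the fingers measure 114 mm over their backs; the gripper's body (76 mm by 85 mm) begins 54 mm behind the grasp point. The pads swing forward as they close: fully open they stand 13 mm farther back than shut.
Start: joints at [-1.514, 0.313, 1.498, -0, 1.331, -0.223], TCP at [144.973, -504.593, 223.994] pointing down, gripper open.
Joint ranges: [-2.94, 2.94], [-0.97, 2.17], [0.19, 2.56], [-1.23, 4.37], [0.02, 3.11], [-2.88, 2.88]. Speed limits (rad/s): [2.39, 2.39, 3.01, 3.14, 3.14, 3.14].

## Interface

Orientations are given as a unit quaternion [w, x, y, z].
In Python, from rig import sense, capture, finish_job, boxes_of, tips_ahead gives the robot as it stands.
- The arm moves only by the tool drive_tool, never from a script. Its argument "commands" is text: rows parted by semicolons, each of 7 numbers parted by spaces: the shift along the world's x, y, z in units of 0.1 m (1.0 is 0.1 m), then the turn, a rotation vector about the world's x, y, z in units of pi/4 rad (1.0 is pi/4 rad), then the opening in per cent of the stroke, from 0 (shut) to 100 (fully open). A call has 1 to 20 rows; each row shifts and turns the commanded pose from where the row before left it; what a row does not reach is not made up. A row lasts 1/12 s, in which the tool goes at most 41.7 mm and 7.16 degrees, less where a joint would pass 70% of its speed; a pose out of reach is approached as far as the arm can. A call with a number of a shift or a turn outside -1 to 1 is refused whole. A call with a gripper value outside its range is refused whole. The fingers move at their own pace and stop on an object; "force" is the grip in N (left out, the last holds). Time passes only in rows, so rows that do not move let the fingers close. It gives the time, the measured TCP pose, the force, the opening and the grip force at its end, in the units of the state.
- sense(): the state, without advancing time (a new reading comes with each control period).
- capture(name): name is "scene" or "top" or "wrist"; returns a dict with "pixels" (420x560x3 uint8, blue, green, red), "fov_y" (degrees; the focal length in pixels is half the picture's height over the tangent of half this angle, whatever the lens; pixels are square), "cx", "cy" (the principal point, pixels), "k1" (the pictures are not rectified: a ray, as slopes to the right and down, at radius r is drawn at 1 + k1 r^2 times it, then the intrinsics apply), "position" and "attitude" of the camera in the world; the wrist camera has in their place "tool_from_camera" (4x4, takes a point from camera to tool coordinates, whose origin is the TCP and whose axes are the flange's). Camera axes: x right, y down, z forward; pixel columns grow to the right and rows downward; lengths in mm; the calibration is good to about 2 mm. A picture is of the moment at which its call begins: read the wrist's pose just before it. There is no depth.
- finish_job(): hands the job in; it is judged then, once.
Trained networks look in a picture, given as the dict that the camera call returned (one of the last four; its "shot" number tells which), for a name from the list of things; names that differ only in an ending like _2 or _b are one class to them, and where a whole thing is asked for, a point or a joint stands for the part that bears it (a point fixed in the world has none). Each returns a list of dicts, best first, with "confidence" (0 to 1); they miss things now and then, are a little off and sometimes report something else, mostly with a low value. They report only what shows in the picture. A call takes as long as a camera call.
- boxes_of(picture, name): "position" ([column, row] in pixels, amid what is visible of it).
The state is a dict: "time_s": time; "joints": joint angles; "dq": joint speeds; "tau": joint torques, N m; "eef_pos": TCP position; "ee_rot": TCP orientation; "force": force on the tool from outside, world axes, zero at the start; "wrist_torque": the same for the moment, N m; "grip_width": opening from 0.0 (shut) to 1.0 (fully open); "grip_force": force on a finger pad.
Only numpy, scipy, OpenCV 4.12 (cv2) and the standard library are available. Lean on these libraries where they do the work, as an engineer would, in place of code of your own. Each camera call takes 0.05 s, during which the arm holds its last target. There are 200 camera calls.

## Task

Lift the steel dabba off the silicone tray and, keeping it upright, set it down gently on the food warmer, centred in the printed ring that is still free, so that it stands in line with the bowl and the other dabba; leave those and the things on the tray where they are. With the lock still drawn back, turn the warmer's dial clockwise until its white pointer stands at the green keep-warm dot. Then slide the red lock fully home over the dial, and let go.

Things in the scene. Friction and masses are not known exactly. Their poses are not given: they have to be found in the camera images.
- warmer: electric food warmer, fixed: steel box 540 mm long (its y), 280 mm deep (its x). Origin under its centre at counter height; x points away from the robot (more or less), y to the left, z up. Left part, y -0.13 to 0.27: black glass plate, top 50 mm up, with three white printed rings 110 mm across at x = 0, y = -0.055, 0.070, 0.195. Right part, y -0.27 to -0.13: the cream control console.
- deck (a point): the point where the dial's axis meets the flat top (deck) of the console, 70 mm above the counter; axes as the warmer's. Behind the dial (farther from the robot) is the red lock, between two aluminium rails 16 mm high and 50 mm apart that run along x from 40 to 190 mm behind this point.
- green_dot (a point): the green keep-warm dot (13 mm across), printed on the deck 44 mm in front of the dial's axis (warmer's -x, towards the robot, away from the lock)
- free_ring (a point): centre of the printed ring that is free, on the glass (any one of the three rings; it differs from start to start)
- dabba_center (a point): the dabba to move: round stainless steel tin on the tray, 95 mm across, with a fixed lid (top at 64 mm) and a black round lid knob to lift it by (28 mm across, from 68 to 94 mm above the underside). 0.22 to 0.45 kg. This point is on its axis, 47 mm above the underside and 47 mm below the knob's top; its z is the tin's axis.
- dabba: the same dabba; origin at the centre of its underside
- dial (a joint): angle of the dial (rad): 0 = off, grows clockwise seen from above, end stop 2.8 (hottest). Green keep-warm dot: 1.40; there the bar lies along the warmer's x, pointer towards the robot. Starts between 0 and 0.6. Stays where it is left; takes about 0.1 N m to turn.
- dial_grip (a point): on the dial's axis, half-way up its bar, 20 mm above the deck. The dial is a black disc 70 mm across, 8 mm thick, with a bar grip 62 mm long, 18 mm thick, 24 mm high (8 to 32 mm above the deck), to be pinched across the 18 mm. The bar lies along this frame's x, which turns with it; the white pointer is at its -x end.
- lock (a joint): travel of the lock (m): 0 = drawn back, grows as it slides along the warmer's -x over the dial, end stop 0.090 = fully home. About 3 N to move; stays where it is left. A fork with see-through roof that straddles the bar of the dial (26 mm between its tines, mouth flared): it goes home only with the bar along the warmer's x, or else it hits the bar.
- lock_grip (a point): in the lock's red upright thumb grip, 45 mm above the deck: the grip is 34 mm long (warmer's x), 16 mm thick (warmer's y) and stands from 14 to 62 mm above the deck, free on both sides above the rails. The lock's hood, 44 mm above the deck, begins 14 mm in front of the grip. Drawn back, the mouth of the fork is 60 mm from the dial's axis.
- bowl: white ceramic bowl, 110 mm across, 55 mm high, on one of the warmer's rings; origin at the centre of its underside. Leave it.
- dabba2: another dabba, the same shape as the one to move, already on one of the warmer's rings; origin at the centre of its underside. Leave it.
- tray: teal hard silicone tray, 320 mm (x) by 200 mm (y), rim 18 mm high, floor 6 mm thick; fixed. Origin under its centre.
- tub: clear plastic tub with a pale blue snap lid, 112 x 96 x 64 mm, at the near end of the tray; origin at the centre of its underside. Leave it.
- spoon: wooden spoon, 220 mm long (its x), 20 mm high, lying along the left side of the tray. Leave it.

How it is judged:
By the outcome, as a careful person would: the job done as asked, in the order asked, and still so for the second after the job is handed in, with the robot touching nothing.
It also fails if it takes over 64 s, if anything falls off the work surface, if the arm or the gripper's body presses on something with over 40 N, if the wrist force passes 120 N, or if a joint passes its speed limit or range.

## Working session

There is one attempt and no reset: what is moved stays moved. The work goes in short steps, Python scripts to look and compute and a tool call to move; the robot and the scene stay as the last step left them, time stands still between calls to the robot, and variables do not carry over. Pictures are saved under pics/ and viewed, at most 10 in all, crops included, and the job is handed in when it is done.

Besides the shell and the picture viewer there is one more tool, called after "Emit:" as a command line: name --argument value ..., lists and objects as JSON in quotes. drive_tool: Moves the arm, as the interface text tells. Shifts and turns lie within -1 to 1; 1 stands for 0.1 m of shift or pi/4 rad of turn. Its arguments: {"type":"object","properties":{"commands":{"type":"string"},"force":{"type":"number"}},"required":["commands"]}

```bash
mkdir -p pics; ls; cat > h.py <<'E'
import numpy as np, cv2
from scipy.spatial.transform import Rotation as R
from rig import sense, capture, finish_job, boxes_of, tips_ahead
def cam(p,s=None):
    f=p["pixels"].shape[0]/2/np.tan(np.radians(p["fov_y"])/2)
    if "position" in p:
        a=np.array(p["attitude"],float)
        M=a if a.shape==(3,3) else R.from_quat(np.r_[a[1:],a[0]]).as_matrix()
        t=np.array(p["position"],float)
    else:
        q=np.array(s["ee_rot"]);W=R.from_quat(np.r_[q[1:],q[0]]).as_matrix()
        T=np.array(p["tool_from_camera"]);M=W@T[:3,:3];t=np.array(s["eef_pos"])+W@T[:3,3]
    return f,M,t
def hit(p,uv,z,s=None):
    f,M,t=cam(p,s); d=np.array([(uv[0]-p["cx"])/f,(uv[1]-p["cy"])/f]); u=d.copy()
    for _ in range(30): u=d/(1+p["k1"]*(u@u))
    r=M@np.r_[u,1]; return t+r*(z-t[2])/r[2]
def proj(p,X,s=None):
    f,M,t=cam(p,s); c=(np.atleast_2d(X)-t)@M; u=c[:,:2]/c[:,2:]
    u=u*(1+p["k1"]*(u**2).sum(1,keepdims=True)); return u*f+[p["cx"],p["cy"]]
E
python3 - <<'E'
from h import *
s=sense();print(s)
for n in ("scene","top","wrist"):
    p=capture(n);cv2.imwrite(f"pics/{n}0.png",p["pixels"])
    print(n,{k:v for k,v in p.items() if k!="pixels"})
    for o,z in (("warmer",50),("deck",70),("green_dot",70),("free_ring",50),("dabba_center",53),("dabba",53),("dial_grip",90),("lock_grip",115),("bowl",77),("dabba2",97),("tray",10),("tub",40)):
        print(o,[(np.round(b["position"]),round(b["confidence"],2),hit(p,b["position"],z,s).round()) for b in boxes_of(p,o)[:3]])
E
```

```text
pics
{'time_s': 0.0, 'joints': array([-1.51443065e+00,  3.13462582e-01,  1.49845478e+00, -1.52869731e-06,
        1.33103529e+00, -2.23373964e-01]), 'dq': array([-0.00204785,  0.0007383 ,  0.00089119,  0.00036439, -0.00018323,
        0.00035777]), 'tau': array([-2.80685606e-05, -4.12265289e+01, -2.59740472e+01, -1.53611377e-04,
        4.17015268e-03, -9.85819746e-07]), 'eef_pos': array([ 144.94012218, -504.30297067,  223.42199831]), 'ee_rot': array([-6.77691863e-04,  9.90233899e-01,  1.39414356e-01,  5.59770230e-05]), 'force': array([0.28212411, 0.09829931, 0.47833831]), 'wrist_torque': array([0.01019921, 0.02999238, 0.02610611]), 'grip_force': 0.0, 'grip_width': 0.9984729227557638}
scene {'fov_y': 55.29031829759366, 'cx': 282.2997601948138, 'cy': 206.5629196813295, 'k1': -0.10435665580054211, 'position': array([1209.41380282,  639.87669202,  747.07696676]), 'attitude': array([-0.19585455,  0.39577864,  0.79343052, -0.41888933]), 'shot': 1}
warmer [(array([228., 221.]), 0.93, array([577., -66.,  50.])), (array([192., 170.]), 0.55, array([ 436., -378.,   50.]))]
deck [(array([396., 
[... 2312 characters left out ...]
 537., -128.,   10.]))]
tub [(array([158., 254.]), 0.58, array([369., 367.,  40.]))]
wrist {'fov_y': 63.32205192344185, 'cx': 285.5184016276667, 'cy': 211.10731076283324, 'k1': -0.024350800000585072, 'tool_from_camera': array([[ 5.10922026e-04, -9.59489421e-01, -2.81744192e-01,
         7.08733541e+01],
       [ 9.99999865e-01,  4.63598594e-04,  2.34624218e-04,
        -5.25085500e-01],
       [-9.45032444e-05, -2.81744273e-01,  9.59489529e-01,
        -1.50020965e+02],
       [ 0.00000000e+00,  0.00000000e+00,  0.00000000e+00,
         1.00000000e+00]]), 'shot': 3}
warmer []
deck []
green_dot []
free_ring []
dabba_center []
dabba []
dial_grip []
lock_grip []
bowl []
dabba2 []
tray []
tub []
```

```bash
python3 - <<'E'
import cv2
a=cv2.imread("pics/top0.png");c=a[130:310,110:480];cv2.imwrite("pics/top0c.png",cv2.resize(c,None,fx=2.16,fy=2.16,interpolation=cv2.INTER_CUBIC))
E
```

```text
(no output)
```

View pics/top0c.png

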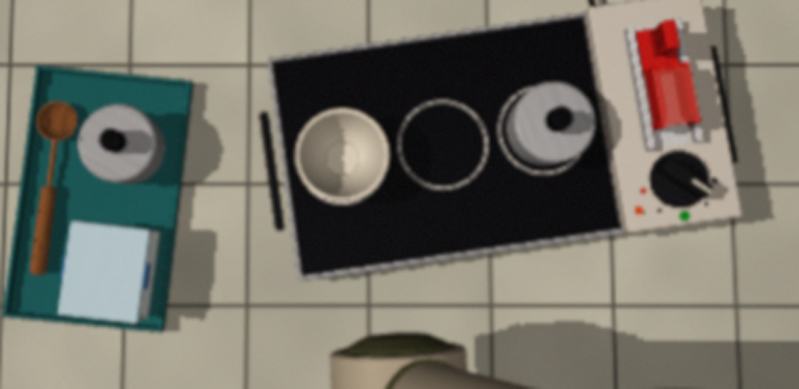

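View pics/scene0.png

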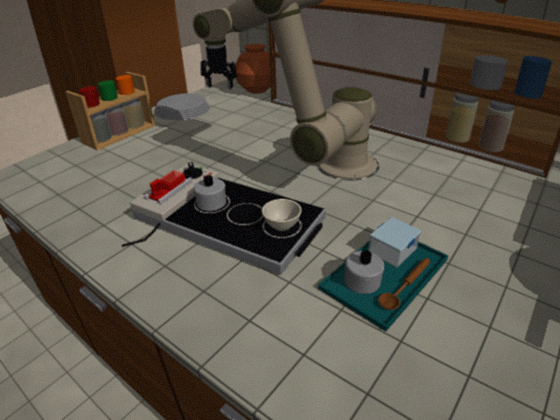

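The top view shows the free ring in the middle of the warmer, at about (315,197) px. The dabba to move is on the tray at about (165,197) px, and the dial pointer points right, near (442,218) px. The scene view agrees. Next I'll get wrist views.

Emit:
drive_tool --commands ".28 .19 .12 0 0 0 60;.28 .19 .12 0 0 0 60;.28 .19 .12 0 0 0 60;.28 .19 .12 0 0 0 60;.28 .19 .12 0 0 0 60;.28 .19 .12 0 0 0 60;.28 .19 .12 0 0 0 60;.28 .19 .12 0 0 0 60;.28 .19 .12 0 0 0 60;0 0 0 0 0 0 60;0 0 0 0 0 0 60" --force 40

```text
time_s: 2.87
eef_pos: [397.9, -332.9, 332.3]
ee_rot: [0.0, 0.99, 0.141, 0.0]
force: [0.0, -0.7, -0.5]
grip_width: 0.602
grip_force: 0.0
```

```bash
cat > look.py <<'E'
from h import *; import sys
def look(tag,items):
    s=sense();p=capture("wrist");cv2.imwrite(f"pics/{tag}.png",p["pixels"])
    np.savez(f"{tag}.npz",pos=s["eef_pos"],rot=s["ee_rot"])
    print(s["time_s"],s["eef_pos"].round(1),s["ee_rot"].round(3),s["grip_width"])
    for o,z in items:
        print(o,[(np.round(b["position"],1),round(b["confidence"],2),hit(p,b["position"],z,s).round(1)) for b in boxes_of(p,o)[:3]])
    return s,p
E
python3 - <<'E'
from look import *
try: print(tips_ahead())
except Exception as e: print(tips_ahead)
look("w1",[("green_dot",70),("dial_grip",95),("lock_grip",120),("free_ring",50),("dabba2",130)])
E
```

```text
17.0
2.8667 [ 397.9 -332.9  332.3] [0.    0.99  0.141 0.   ] 0.6018510294121172
green_dot [(array([217.6,  72.1]), 0.8, array([ 485.7, -227. ,   70. ]))]
dial_grip [(array([303.3, 104.3]), 0.84, array([ 478.4, -329.3,   95. ]))]
lock_grip [(array([317. ,  22.6]), 0.71, array([ 553.4, -318.9,  120. ]))]
free_ring []
dabba2 [(array([178.1,  24.1]), 0.66, array([ 513.8, -194.1,  130. ]))]
```

Emit:
drive_tool --commands ".12 .38 .02 0 0 0 60;.12 .38 .02 0 0 0 60;.12 .38 .02 0 0 0 60;.12 .38 .02 0 0 0 60;.02 .38 .02 0 0 0 60;.02 .38 .02 0 0 0 60;0 .38 0 0 0 0 60;0 .38 0 0 0 0 60;0 .38 0 0 0 0 60;0 0 0 0 0 0 60;0 0 0 0 0 0 60"

```text
time_s: 4.08
eef_pos: [448.7, 9.3, 344.1]
ee_rot: [0.0, 0.99, 0.141, 0.0]
force: [0.7, -0.3, -0.4]
grip_width: 0.6
grip_force: 0.0
```

```bash
python3 - <<'E'
from look import *
look("w2",[("free_ring",50),("dabba2",97),("bowl",77),("dabba",53)])
E
```

```text
4.0833 [448.7   9.3 344.1] [0.    0.99  0.141 0.   ] 0.6002462209071597
free_ring []
dabba2 [(array([44.1, 37.7]), 0.7, array([518.9, 300.4,  97. ])), (array([460.4, 143.5]), 0.58, array([ 539.4, -174.5,   97. ]))]
bowl [(array([239.7, 109.4]), 0.87, array([503.8,  81.9,  77. ]))]
dabba [(array([44.1, 37.7]), 0.7, array([519.2, 330.4,  53. ])), (array([460.4, 143.5]), 0.58, array([ 542. , -197.2,   53. ]))]
```

Emit:
drive_tool --commands "0 .38 0 0 0 0 60;0 .38 0 0 0 0 60;0 .38 0 0 0 0 60;0 .38 0 0 0 0 60;0 .38 0 0 0 0 60;0 .38 0 0 0 0 60;0 .38 0 0 0 0 60;0 .38 0 0 0 0 60;0 0 0 0 0 0 60;0 0 0 0 0 0 60"

```text
time_s: 5.17
eef_pos: [449.2, 312.9, 343.2]
ee_rot: [0.0, 0.99, 0.14, -0.001]
force: [-0.6, -0.9, 0.0]
grip_width: 0.599
grip_force: 0.0
```

```bash
python3 - <<'E'
from look import *
look("w3",[("tray",10),("tub",40),("dabba",53),("dabba_center",53)])
a=[cv2.resize(cv2.imread(f"pics/w{i}.png"),(400,300)) for i in (1,2,3)]
cv2.imwrite("pics/m1.png",np.vstack([np.hstack(a[:2]),np.hstack([a[2],a[2]*0])]))
E
```

```text
5.1667 [449.2 312.9 343.2] [ 0.     0.99   0.14  -0.001] 0.598583658072366
tray [(array([234.7, 121.6]), 0.91, array([484.4, 396.2,  10. ]))]
tub [(array([235.7, 217.2]), 0.6, array([361.2, 360.2,  40. ])), (array([274. , 104.7]), 0.59, array([520.6, 349.2,  40. ]))]
dabba [(array([276.7, 104.1]), 0.72, array([522.1, 345.7,  53. ])), (array([460.1, 155. ]), 0.2, array([528.2, 100.9,  53. ]))]
dabba_center [(array([274.7, 102.5]), 0.95, array([523.2, 348.6,  53. ])), (array([206.4,  85.4]), 0.63, array([519.5, 434.1,  53. ])), (array([457.5, 156.1]), 0.56, array([525.9, 103.6,  53. ]))]
```

View pics/m1.png

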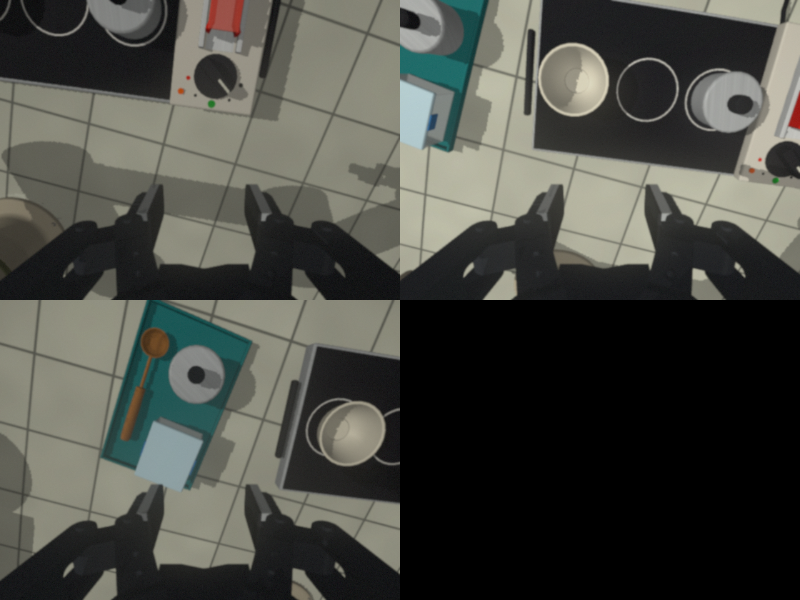

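The wrist montage shows three things. In w1 the dial is at about (302,107) px, with its pointer to the lower right. In w2 the empty ring is at about (346,125) px. In w3 the tray dabba's knob is at about (275,105) px. I'll refine these by fitting shapes.

```bash
python3 - <<'E'
from h import *
from scipy.optimize import least_squares
from rig import *
P=capture("wrist")
def ld(t):
    d=np.load(t+".npz");p=dict(P);p["pixels"]=cv2.imread(f"pics/{t}.png");return dict(eef_pos=d["pos"],ee_rot=d["rot"]),p
def gray(p): return cv2.cvtColor(p["pixels"],cv2.COLOR_BGR2GRAY)
# knob
s,p=ld("w3");g=gray(p)
n,l,st,c=cv2.connectedComponentsWithStats((g<60).astype(np.uint8))
i=[k for k in range(1,n) if np.hypot(*(c[k]-[275,105]))<8 and st[k,4]>30]
for k in i: print("knob",c[k],st[k,4],hit(p,c[k],97,s).round(1))
# fit a rendered circle by lid edge: bright lid vs surroundings
for nm,t,gs,z,r in (("lid","w3",(525,350),70,47.5),("ring","w2",(500,-40),50,54),):
    s,p=ld(t);g=cv2.GaussianBlur(gray(p),(3,3),0).astype(float)
    c0=hit(p,(346,125),50,s)[:2] if nm=="ring" else hit(p,(274,104),70,s)[:2]
    A=np.linspace(0,2*np.pi,120,endpoint=False);rr=np.arange(-14,14.1,.5)+r
    for it in range(4):
        pts=[]
        for a in A:
            X=np.c_[c0[0]+rr*np.cos(a),c0[1]+rr*np.sin(a),np.full(len(rr),z)]
            u=proj(p,X,s).astype(np.float32)
            v=cv2.remap(g.astype(np.float32),u[:,0].reshape(1,-1),u[:,1].reshape(1,-1),cv2.INTER_LINEAR)[0]
            q=v if nm=="ring" else np.abs(np.gradient(v))
            k=q.argmax(); pts.append(X[k,:2])
        pts=np.array(pts)
        f=least_squares(lambda x:np.hypot(*(pts-x[:2]).T)-x[2],[*c0,r],loss="soft_l1",f_scale=1)
        c0=f.x[:2]
    print(nm,f.x.round(1),np.abs(f.fun).mean())
# warmer corners
s,p=ld("w2")
for m in ((543,0),(534,149),(738,176),(777,25)):
    uv=((m[0]-400)*1.4,m[1]*1.4);print(hit(p,uv,50,s).round(1))
# dial
s,p=ld("w1")
for m,z in (((215,77),102),((230,93),102),((211,104),70),((171,103),70),((252,115),70)):
    print(m,hit(p,(m[0]*1.4,m[1]*1.4),z,s).round(1))
E
```

```text
knob [274.62817552 104.48498845] 433 [520.6 346.6  97. ]
lid [520.3 347.6  46.2] 0.36518283204442675
ring [520.1 -49.4  53.6] 0.1780512845931043
[609.1 159.5  50. ]
[357.8 121.9  50. ]
[ 415.6 -276.1   50. ]
[ 684.3 -224.8   50. ]
(215, 77) [ 474.1 -327.7  102. ]
(230, 93) [ 458.  -356.5  102. ]
(211, 104) [ 431.4 -335.2   70. ]
(171, 103) [ 414.3 -270.5   70. ]
(252, 115) [ 433.2 -407.3   70. ]
```

Emit:
drive_tool --commands ".089 .043 -.25 0 0 0 65;.089 .043 -.25 0 0 0 65;.089 .043 -.25 0 0 0 65;.089 .043 -.25 0 0 0 65;.089 .043 -.25 0 0 0 65;.089 .043 -.25 0 0 0 65;.089 .043 -.25 0 0 0 65;.089 .043 -.25 0 0 0 65;0 0 0 0 0 0 65;0 0 0 0 0 0 65"

```text
time_s: 6.3
eef_pos: [520.1, 346.1, 143.7]
ee_rot: [0.0, 0.99, 0.139, -0.001]
force: [-0.4, 1.0, 1.1]
grip_width: 0.646
grip_force: 0.0
```

```bash
python3 - <<'E'
from look import *
s,p=look("w4",[("dabba_center",53)])
g=cv2.cvtColor(p["pixels"],cv2.COLOR_BGR2GRAY)
u=proj(p,[[520.4,347,100]],s);print(u)
cv2.drawMarker(p["pixels"],tuple(int(v) for v in u[0]),(0,0,255));cv2.imwrite("pics/w4m.png",p["pixels"])
E
```

```text
6.3 [520.1 346.1 143.7] [ 0.     0.99   0.139 -0.001] 0.6464106801735001
dabba_center [(array([286. , 212.6]), 0.56, array([519. , 345.9,  53. ]))]
[[284.97715594 232.29486328]]
```

View pics/w4m.png

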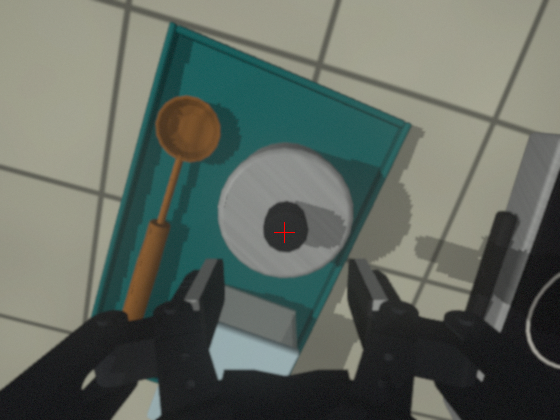

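The dabba's knob is at about (286,226) px and the lid around (285,210) px. It is centred between the fingers and the tub is clear, so I'll descend and grip.

Emit:
drive_tool --commands ".01 .01 -.13 0 0 0 65;.01 0 -.13 0 0 0 65;0 0 -.13 0 0 0 65;0 0 -.13 0 0 0 65;0 0 0 0 0 0 65;0 0 0 0 0 0 30;0 0 0 0 0 0 15;0 0 0 0 0 0 10;0 0 0 0 0 0 10;0 0 0 0 0 0 10;0 0 0 0 0 0 10;0 0 0 0 0 0 10" --force 50

```text
time_s: 7.4
eef_pos: [522.5, 348.0, 93.1]
ee_rot: [-0.0, 0.99, 0.139, 0.001]
force: [-0.6, -0.8, 7.0]
grip_width: 0.1
grip_force: 3.1
```

Emit:
drive_tool --commands "0 0 .06 0 0 0 10;0 0 .1 0 0 0 10;0 0 .15 0 0 0 10;0 0 .2 0 0 0 10;0 0 .2 0 0 0 10;0 0 .2 0 0 0 10;0 0 .15 0 0 0 10;0 0 .1 0 0 0 10;0 0 0 0 0 0 10;0 0 0 0 0 0 10"

```text
time_s: 8.23
eef_pos: [522.1, 347.8, 208.0]
ee_rot: [-0.0, 0.99, 0.139, 0.0]
force: [-0.3, -0.2, -0.9]
grip_width: 0.101
grip_force: 0.0
```

```bash
cat > lid.py <<'E'
from look import *
from scipy.optimize import least_squares
def circ(p,s,c0,z,r,edge=True):
    g=cv2.GaussianBlur(cv2.cvtColor(p["pixels"],cv2.COLOR_BGR2GRAY),(3,3),0).astype(np.float32)
    rr=np.arange(-12,12.1,.5)+r
    for it in range(4):
        pts=[]
        for a in np.linspace(0,2*np.pi,120,endpoint=False):
            X=np.c_[c0[0]+rr*np.cos(a),c0[1]+rr*np.sin(a),np.full(len(rr),z)];u=proj(p,X,s).astype(np.float32)
            if u.min()<1 or u[:,0].max()>558 or u[:,1].max()>418: continue
            v=cv2.remap(g,u[:,0].reshape(1,-1),u[:,1].reshape(1,-1),cv2.INTER_LINEAR)[0]
            pts.append(X[(np.abs(np.gradient(v)) if edge else v).argmax(),:2])
        pts=np.array(pts)
        f=least_squares(lambda x:np.hypot(*(pts-x[:2]).T)-x[2],[*c0,r],loss="soft_l1",f_scale=1);c0=f.x[:2]
    return f.x.round(1),np.abs(f.fun).mean().round(2)
E
python3 - <<'E'
from lid import *
s,p=look("w5",[])
c=s["eef_pos"]; dz=c[2]-91.5
print(circ(p,s,c[:2],70+dz,47.5), c[:2])
E
```

```text
8.2333 [522.1 347.8 208. ] [-0.     0.99   0.139  0.   ] 0.10078032590556915
(array([532.3, 336.7,  48.8]), np.float64(5.27)) [522.12305824 347.78654818]
```

View pics/w5.png

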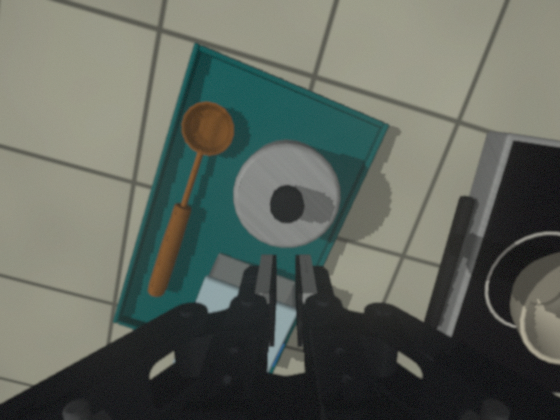

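Nothing was gripped. The dabba still stands at its spot, lid at about (287,195) px and knob at (287,205) px. I'll work out the true offset.

```bash
python3 - <<'E'
from lid import *
s,p=look("w6",[("dabba_center",53)])
g=cv2.cvtColor(p["pixels"],cv2.COLOR_BGR2GRAY)
print("tip/TCP px",proj(p,[s["eef_pos"]-[0,0,17],s["eef_pos"]],s).round(1))
n,l,st,c=cv2.connectedComponentsWithStats((g<60).astype(np.uint8))
for k in range(1,n):
    if np.hypot(*(c[k]-[287,205]))<10 and st[k,4]>30: print("knob",c[k],st[k],hit(p,c[k],92,s).round(1))
print(circ(p,s,hit(p,(287,194),70,s)[:2],70,47.5),circ(p,s,hit(p,(287,194),70,s)[:2],6,47.5))
q=s["ee_rot"];print(R.from_quat(np.r_[q[1:],q[0]]).as_matrix().round(3))
E
```

```text
8.2833 [521.9 347.7 207.2] [ 0.     0.99   0.139 -0.001] 0.09813827280393733
dabba_center [(array([286. , 193.9]), 0.93, array([519.7, 347.1,  53. ]))]
tip/TCP px [[286.4 250.6]
 [286.5 264.5]]
knob [286.79578947 203.52947368] [271 186  33  36 950] [521.3 346.9  92. ]
(array([521.2, 347.5,  46.3]), np.float64(0.34)) (array([505.8, 343. ,  56.7]), np.float64(0.32))
[[ 0.961  0.276 -0.001]
 [ 0.276 -0.961 -0.001]
 [-0.001  0.    -1.   ]]
```

Emit:
drive_tool --commands "0 0 -.2 0 0 0 60;0 0 -.2 0 0 0 60;0 0 -.2 0 0 0 60;0 0 -.2 0 0 0 60;0 0 -.2 0 0 0 60;0 0 -.1 0 0 0 60;0 0 -.05 0 0 0 60;0 0 0 0 0 0 60;0 0 0 0 0 0 60"

```text
time_s: 9.13
eef_pos: [522.5, 348.0, 93.7]
ee_rot: [-0.0, 0.99, 0.139, 0.0]
force: [0.1, 0.4, 0.1]
grip_width: 0.601
grip_force: 0.0
```

```bash
python3 - <<'E'
from lid import *
s,p=look("w7",[])
W=R.from_quat(np.r_[s["ee_rot"][1:],s["ee_rot"][0]]).as_matrix()
print(s["force"])
I=p["pixels"]
for v,c in (([0,0,17],(0,0,255)),([11,0,17],(0,255,255)),([0,0,0],(255,0,0))):
    u=proj(p,s["eef_pos"]+W@np.array(v,float),s)[0]; print(v,u.round()); cv2.drawMarker(I,tuple(int(x) for x in u),c,0,12)
cv2.imwrite("pics/w7m.png",cv2.resize(I[120:],None,fx=1.4,fy=1.4))
E
```

```text
9.1333 [522.5 348.   93.7] [-0.     0.99   0.139  0.   ] 0.6011343455738437
[0.10949858 0.37637732 0.10351756]
[0, 0, 17] [286. 251.]
[11, 0, 17] [286. 231.]
[0, 0, 0] [287. 265.]
```

View pics/w7m.png

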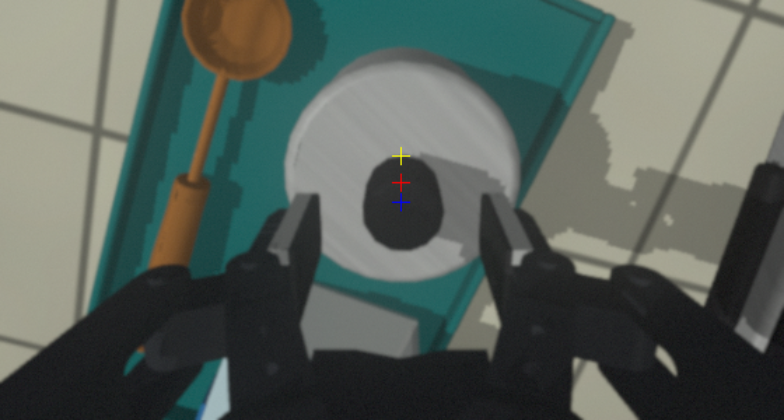

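The fingers straddle the knob (crop (403,203)). Going by their size in the image, though, the tips sit about 15–20 mm higher than the nominal 17 mm ahead of the TCP, which would explain the slip off the top. I'll go lower in small steps and watch the force.

Emit:
drive_tool --commands "0 0 -.03 0 0 0 60;0 0 -.03 0 0 0 60;0 0 -.03 0 0 0 60;0 0 0 0 0 0 60;0 0 0 0 0 0 60"

```text
time_s: 9.6
eef_pos: [522.1, 347.8, 83.8]
ee_rot: [0.0, 0.99, 0.139, -0.0]
force: [0.6, 0.5, -0.1]
grip_width: 0.596
grip_force: 0.0
```

Emit:
drive_tool --commands "0 0 -.02 0 0 0 60;0 0 -.02 0 0 0 60;0 0 0 0 0 0 60;0 0 0 0 0 0 60"

```text
time_s: 9.93
eef_pos: [522.1, 347.8, 79.8]
ee_rot: [0.0, 0.99, 0.139, -0.0]
force: [-0.5, 0.1, -0.0]
grip_width: 0.602
grip_force: 0.0
```

Emit:
drive_tool --commands "0 0 -.02 0 0 0 60;0 0 -.02 0 0 0 60;0 0 0 0 0 0 60;0 0 0 0 0 0 60"

```text
time_s: 10.27
eef_pos: [522.1, 347.8, 75.8]
ee_rot: [0.0, 0.99, 0.139, -0.0]
force: [0.4, -0.0, -0.6]
grip_width: 0.598
grip_force: 0.0
```

Emit:
drive_tool --commands "0 0 -.03 0 0 0 60;0 0 0 0 0 0 50;0 0 0 0 0 0 40;0 0 0 0 0 0 35;0 0 0 0 0 0 28;0 0 0 0 0 0 28;0 0 0 0 0 0 28" --force 30

```text
time_s: 10.85
eef_pos: [522.3, 347.6, 73.1]
ee_rot: [0.0, 0.99, 0.139, 0.0]
force: [0.3, -2.1, 2.1]
grip_width: 0.309
grip_force: 29.7
```

Emit:
drive_tool --commands "0 0 0 0 0 0 50;0 0 0 0 0 0 50;0 0 -.02 0 0 0 50;0 0 -.02 0 0 0 50;0 0 0 0 0 0 40;0 0 0 0 0 0 35;0 0 0 0 0 0 28;0 0 0 0 0 0 28;0 0 0 0 0 0 20;0 0 0 0 0 0 20" --force 40

```text
time_s: 11.68
eef_pos: [522.2, 347.6, 69.0]
ee_rot: [0.0, 0.99, 0.139, -0.0]
force: [0.4, -2.0, -0.6]
grip_width: 0.311
grip_force: 39.5
```

Emit:
drive_tool --commands "0 0 .04 0 0 0 20;0 0 .08 0 0 0 20;0 0 .1 0 0 0 20;0 0 .2 0 0 0 20;0 0 .2 0 0 0 20;0 0 .2 0 0 0 20;0 0 .2 0 0 0 20;0 0 .1 0 0 0 20;0 0 .04 0 0 0 20;0 0 0 0 0 0 20;0 0 0 0 0 0 20" --force 60

```text
time_s: 12.6
eef_pos: [521.8, 347.7, 184.0]
ee_rot: [0.0, 0.99, 0.139, -0.001]
force: [-0.2, 0.1, -4.1]
grip_width: 0.31
grip_force: 59.5
```

```bash
python3 - <<'E'
from lid import *
s,p=look("w8",[]);c=s["eef_pos"];print(s["force"])
z=c[2]-69+70
print(circ(p,s,c[:2],z,47.5),c[:2].round(1))
E
```

```text
12.6 [521.8 347.7 184. ] [ 0.     0.99   0.139 -0.001] 0.30990795646446634
[-0.24539149  0.12982305 -4.06534171]
(array([524.6, 350.2,  43.2]), np.float64(3.34)) [521.8 347.7]
```

Emit:
drive_tool --commands "0 -.05 .08 0 0 0 20;0 -.1 .12 0 0 0 20;0 -.2 .08 0 0 0 20;0 -.3 0 0 0 0 20;0 -.3 0 0 0 0 20;0 -.3 0 0 0 0 20;0 -.3 0 0 0 0 20;0 -.3 0 0 0 0 20;0 -.3 0 0 0 0 20;0 -.3 0 0 0 0 20;0 -.3 0 0 0 0 20;0 -.3 0 0 0 0 20;0 -.3 0 0 0 0 20;0 -.3 0 0 0 0 20;0 -.2 0 0 0 0 20;0 -.1 0 0 0 0 20;-.01 -.02 0 0 0 0 20;0 0 0 0 0 0 20;0 0 0 0 0 0 20"

```text
time_s: 14.23
eef_pos: [521.0, -48.4, 213.3]
ee_rot: [-0.0, 0.99, 0.14, 0.0]
force: [0.2, 0.1, -3.9]
grip_width: 0.306
grip_force: 59.6
```

```bash
python3 - <<'E'
from lid import *
s,p=look("w9",[]);q=capture("scene")
cv2.imwrite("pics/s9.png",q["pixels"])
print(circ(p,s,(520.1,-49.4),50,54,False))
a=cv2.resize(p["pixels"],(400,300));b=cv2.resize(q["pixels"][150:270,120:340],(400,218))
cv2.imwrite("pics/m9.png",np.vstack([a,b]))
E
```

```text
14.2333 [521.  -48.4 213.3] [-0.    0.99  0.14  0.  ] 0.30605842905746916
(array([520.8, -48.4,  52.7]), np.float64(4.36))
```

View pics/m9.png

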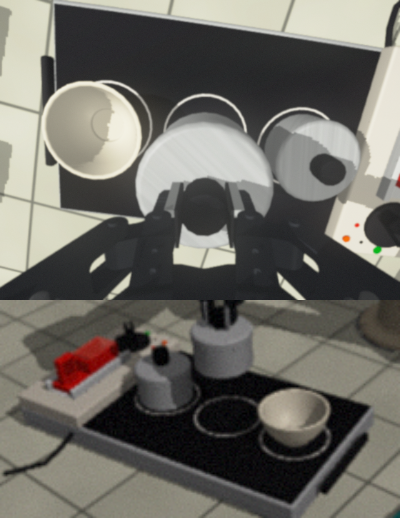

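The dabba hangs upright. The free ring's arc shows behind it at about (205,100) px in the wrist half, in line with its neighbours. Lowering it now.

Emit:
drive_tool --commands "0 -.01 -.05 0 0 0 20;0 0 -.1 0 0 0 20;0 0 -.15 0 0 0 20;0 0 -.15 0 0 0 20;0 0 -.15 0 0 0 20;0 0 -.15 0 0 0 20;0 0 -.1 0 0 0 20;0 0 -.05 0 0 0 20;0 0 -.03 0 0 0 20;0 0 0 0 0 0 20;0 0 0 0 0 0 20"

```text
time_s: 15.25
eef_pos: [521.5, -50.2, 120.5]
ee_rot: [0.0, 0.99, 0.139, 0.0]
force: [-0.8, -0.1, -3.8]
grip_width: 0.305
grip_force: 59.6
```

Emit:
drive_tool --commands "0 0 -.01 0 0 0 20;0 0 -.01 0 0 0 20;0 0 -.01 0 0 0 20;0 0 -.01 0 0 0 20;0 0 -.01 0 0 0 20;0 0 0 0 0 0 20;0 0 0 0 0 0 20"

```text
time_s: 15.83
eef_pos: [521.1, -50.2, 114.9]
ee_rot: [-0.0, 0.99, 0.139, -0.0]
force: [0.1, -0.2, -4.8]
grip_width: 0.308
grip_force: 59.6
```

Emit:
drive_tool --commands "0 0 -.005 0 0 0 20;0 0 -.005 0 0 0 20;0 0 -.005 0 0 0 20;0 0 0 0 0 0 20;0 0 0 0 0 0 20"

```text
time_s: 16.25
eef_pos: [521.2, -50.2, 113.5]
ee_rot: [-0.0, 0.99, 0.139, -0.0]
force: [-1.0, -0.0, -3.9]
grip_width: 0.304
grip_force: 59.6
```

Emit:
drive_tool --commands "0 0 -.005 0 0 0 20;0 0 -.005 0 0 0 20;0 0 0 0 0 0 20;0 0 0 0 0 0 20"

```text
time_s: 16.58
eef_pos: [521.4, -50.4, 113.0]
ee_rot: [0.0, 0.99, 0.139, 0.0]
force: [-1.4, -1.5, 1.7]
grip_width: 0.302
grip_force: 60.4
```

Contact on the glass. Releasing and rising.

Emit:
drive_tool --commands "0 0 0 0 0 0 34;0 0 0 0 0 0 40;0 0 0 0 0 0 50;0 0 0 0 0 0 55;0 0 .05 0 0 0 55;0 0 .1 0 0 0 55;0 0 .2 0 0 0 55;0 0 .2 0 0 0 55;0 0 .2 0 0 0 55;0 0 .2 0 0 0 55;-.1 -.1 .2 0 0 0 55;-.1 -.1 .2 0 0 0 55;-.1 -.1 .2 0 0 0 55;-.1 -.1 .2 0 0 0 55;0 0 0 0 0 0 55;0 0 0 0 0 0 55" --force 30

```text
time_s: 17.92
eef_pos: [481.2, -90.5, 289.0]
ee_rot: [0.001, 0.99, 0.139, 0.001]
force: [0.5, -0.2, 0.5]
grip_width: 0.549
grip_force: 0.0
```

```bash
python3 - <<'E'
from lid import *
s,p=look("w10",[("dial_grip",95),("lock_grip",115),("green_dot",70)])
print("lid",circ(p,s,(520.1,-49.4),114,47.5),"ring",circ(p,s,(520.1,-49.4),50,54,False))
for nm,c in (("L",125),("R",-125)):
    y=np.radians(8.4);print(nm,circ(p,s,(520.1-c*np.sin(y),-49.4+c*np.cos(y)),50,54,False))
q=capture("top");cv2.imwrite("pics/t10.png",q["pixels"])
print("top lid",circ(q,None,(520.1,-49.4),114,47.5))
a=cv2.resize(p["pixels"],(400,300));b=cv2.resize(q["pixels"][130:250,240:460],(400,218));
cv2.imwrite("pics/m10.png",np.hstack([a,cv2.copyMakeBorder(b,0,82,0,0,0)]))
E
```

```text
17.9167 [481.2 -90.5 289. ] [0.001 0.99  0.139 0.001] 0.549114408981408
dial_grip [(array([484.6, 242.3]), 0.61, array([ 478.4, -317.5,   95. ]))]
lock_grip [(array([525.5, 142.3]), 0.95, array([ 586.4, -297.3,  115. ]))]
green_dot [(array([338.5, 122.7]), 0.6, array([ 554.1, -127.5,   70. ]))]
lid (array([522.1, -51.7,  48.2]), np.float64(0.86)) ring (array([514.1, -42.9,  46.7]), np.float64(3.16))
L (array([505.8,  57.6,  45.3]), np.float64(5.46))
R (array([ 543.5, -169.8,   48.2]), np.float64(4.72))
top lid (array([522.7, -44.5,  45.8]), np.float64(2.45))
```

View pics/m10.png

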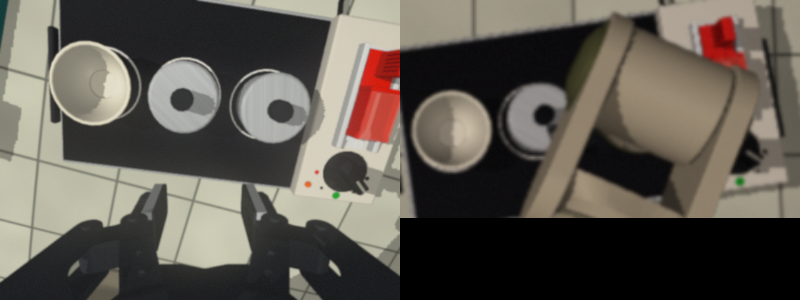

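The dabba now stands upright between the bowl and the other dabba, covering its ring: lid at about (184,95) in the wrist view, and nearly concentric in the top view. Next, the dial.

Emit:
drive_tool --commands "-.08 -.2 0 0 0 0 60;-.1 -.3 0 0 0 0 60;-.1 -.3 0 0 0 0 60;-.1 -.35 0 0 0 0 60;-.1 -.35 0 0 0 0 60;0 -.35 -.1 0 0 0 60;0 -.3 -.1 0 0 0 60;0 -.2 -.1 0 0 0 60;0 0 0 0 0 0 60;0 0 0 0 0 0 60"

```text
time_s: 19.0
eef_pos: [433.0, -325.2, 256.3]
ee_rot: [-0.001, 0.99, 0.139, -0.001]
force: [-0.2, 1.2, 0.2]
grip_width: 0.597
grip_force: 0.0
```

```bash
python3 - <<'E'
from lid import *
s,p=look("w11",[("dial_grip",95),("lock_grip",115),("green_dot",70)])
q=capture("top");cv2.imwrite("pics/t11.png",q["pixels"])
print("top lid",circ(q,None,(521,-50),114,47.5),circ(q,None,(521,-50),50,54,False))
c=p["pixels"][0:240,180:460];cv2.imwrite("pics/w11c.png",cv2.resize(c,None,fx=2.5,fy=2.5,interpolation=cv2.INTER_CUBIC))
E
```

```text
19.0 [ 433.  -325.2  256.3] [-0.001  0.99   0.139 -0.001] 0.5972880203959281
dial_grip [(array([304.3, 143. ]), 0.87, array([ 479. , -328.8,   95. ]))]
lock_grip []
green_dot [(array([247.1, 102.6]), 0.85, array([ 498.3, -267.8,   70. ]))]
top lid (array([521.7, -48. ,  47.6]), np.float64(1.46)) (array([523.7, -55.4,  42.4]), np.float64(0.71))
```

View pics/w11c.png

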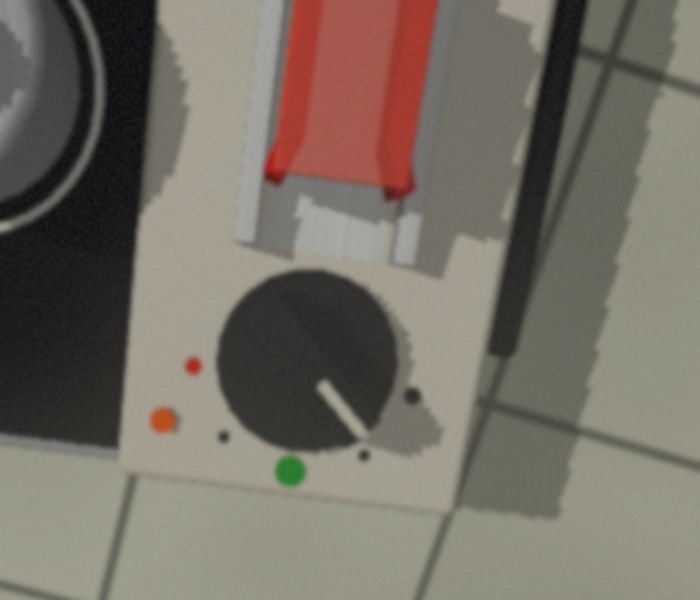

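The crop shows the dial disc centred at (307,360). The pointer line runs from (322,384) to (362,436), the green dot is at (290,471), and the lock fork's mouth is at row 180.

```bash
python3 - <<'E'
from h import *
d=np.load("w11.npz");s=dict(eef_pos=d["pos"],ee_rot=d["rot"]);p=capture("wrist")
h=lambda x,y,z:hit(p,(180+x/2.5,y/2.5),z,s)[:2]
ax=h(307,360,78);dot=h(290,471,70);a=h(322,384,102);b=h(362,436,102)
ang=lambda v:np.degrees(np.arctan2(v[1],v[0]))
print("axis",ax,"dot",dot,"d",np.hypot(*(dot-ax)),ang(dot-ax)+180)
print("ptr",a,b,ang(b-a)+180,ang(b-ax)+180)
print("rails L",[h(*v,86).round(1) for v in ((244,238),(275,0),(405,260),(455,0))])
print("console front",h(122,470,70),h(452,512,70),h(155,20,70))
E
```

```text
axis [ 476.48278937 -328.91782295] dot [ 431.6428703  -335.68264812] d 45.347339525909874 8.57929316006016
ptr [ 471.70920836 -334.76095768] [ 457.85472905 -354.13830255] 54.43586256268266 53.55011018687817
rails L [array([ 512.1, -294.3]), array([ 588.1, -283.7]), array([ 520.9, -352. ]), array([ 604.9, -341.5])]
console front [ 413.2945976  -270.30919891] [ 433.54128303 -404.37268844] [ 574.79284507 -243.6314904 ]
```

Emit:
drive_tool --commands ".07 0 -.06 0 0 .14 45;.07 -.01 -.06 0 0 .14 42;.07 -.01 -.06 0 0 .14 42;.07 -.01 -.06 0 0 .14 42;.07 -.01 -.06 0 0 .14 42;.07 0 -.06 0 0 .14 42;0 0 0 0 0 0 42;0 0 0 0 0 0 42"

```text
time_s: 19.97
eef_pos: [475.2, -328.8, 221.6]
ee_rot: [-0.0, 0.892, 0.452, -0.0]
force: [-0.3, 0.3, 0.4]
grip_width: 0.418
grip_force: 0.0
```

```bash
python3 - <<'E'
from lid import *
s,p=look("w12",[("dial_grip",95)])
q=s["ee_rot"];M=R.from_quat(np.r_[q[1:],q[0]]).as_matrix();print(np.degrees(np.arctan2(M[1,0],M[0,0])),M[:,2])
for z in (78,102): print(z,circ(p,s,(475.5,-329),z,35))
cv2.imwrite("pics/w12c.png",p["pixels"])
E
```

```text
19.9667 [ 475.2 -328.8  221.6] [-0.     0.892  0.452 -0.   ] 0.4183543791788819
dial_grip [(array([286.9, 191.8]), 0.7, array([ 479.5, -323.4,   95. ])), (array([403.4,  91.8]), 0.3, array([ 598.8, -312.7,   95. ]))]
53.6950658567397 [-2.42565406e-04  1.08825229e-04 -9.99999965e-01]
78 (array([ 475.8, -328.7,   34.6]), np.float64(0.94))
102 (array([ 479.2, -323.9,   31.8]), np.float64(0.9))
```

View pics/w12c.png

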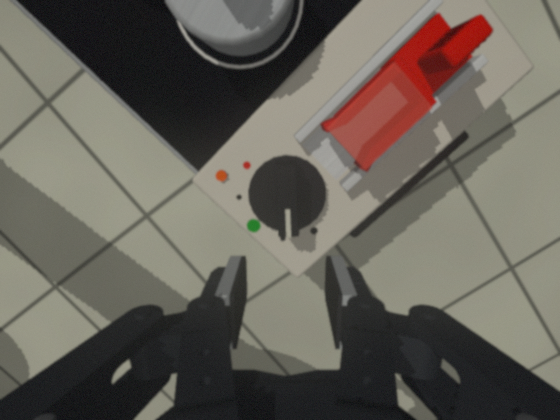

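The pointer is vertical in the picture at (288,222), so the fingers line up with the bar. Descending.

Emit:
drive_tool --commands "0 0 -.2 0 0 0 42;0 0 -.25 0 0 0 42;0 0 -.25 0 0 0 42;0 0 -.25 0 0 0 42;0 0 -.2 0 0 0 42;0 0 -.1 0 0 0 42;0 0 -.06 0 0 0 42;0 0 -.05 0 0 0 42;0 0 -.03 0 0 0 42;0 0 0 0 0 0 42;0 0 0 0 0 0 42"

```text
time_s: 20.98
eef_pos: [475.4, -329.5, 83.3]
ee_rot: [0.001, 0.892, 0.453, 0.0]
force: [-0.5, -0.3, -0.0]
grip_width: 0.42
grip_force: 0.0
```

Emit:
drive_tool --commands "0 0 0 0 0 0 25;0 0 0 0 0 0 18;0 0 0 0 0 0 12;0 0 0 0 0 0 10;0 0 0 0 0 0 10" --force 40

```text
time_s: 21.4
eef_pos: [475.8, -329.7, 83.4]
ee_rot: [0.001, 0.892, 0.453, 0.0]
force: [1.6, -1.0, 5.7]
grip_width: 0.198
grip_force: 40.0
```

Emit:
drive_tool --commands "0 0 .01 0 0 -.06 10;0 0 0 0 0 -.1 10;0 0 0 0 0 -.12 10;0 0 0 0 0 -.12 10;0 0 0 0 0 -.12 10;0 0 0 0 0 -.12 10;0 0 0 0 0 -.12 10;0 0 0 0 0 -.11 10;0 0 0 0 0 -.08 10;0 0 0 0 0 -.06 10;0 0 0 0 0 0 10;0 0 0 0 0 0 10;0 0 0 0 0 0 10"

```text
time_s: 22.48
eef_pos: [475.4, -329.2, 83.5]
ee_rot: [0.0, 0.997, 0.074, 0.0]
force: [4.3, -0.4, -0.1]
grip_width: 0.196
grip_force: 39.5
```

Emit:
drive_tool --commands "0 0 0 0 0 0 25;0 0 0 0 0 0 38;0 0 0 0 0 0 42;0 0 0 0 0 0 42;0 0 .08 0 0 0 42;0 0 .2 0 0 0 42;-.05 0 .3 0 0 0 42;-.05 0 .3 0 0 0 42;-.1 0 .3 0 0 0 42;-.1 0 .2 0 0 0 42;-.1 0 .1 0 0 0 42;0 0 0 0 0 0 42;0 0 0 0 0 0 42"

```text
time_s: 23.57
eef_pos: [434.9, -329.1, 231.1]
ee_rot: [-0.0, 0.997, 0.073, -0.0]
force: [-0.2, -0.3, -1.1]
grip_width: 0.421
grip_force: 0.0
```

```bash
python3 - <<'E'
from lid import *
s,p=look("w13",[("dial_grip",95),("lock_grip",115)])
q=s["ee_rot"];M=R.from_quat(np.r_[q[1:],q[0]]).as_matrix();print(np.degrees(np.arctan2(M[1,0],M[0,0])))
c=p["pixels"][0:240,180:460];cv2.imwrite("pics/w13c.png",cv2.resize(c,None,fx=2.5,fy=2.5,interpolation=cv2.INTER_CUBIC))
E
```

```text
23.5667 [ 434.9 -329.1  231.1] [-0.     0.997  0.073 -0.   ] 0.4208006966238044
dial_grip [(array([293., 148.]), 0.7, array([ 476.7, -328.8,   95. ]))]
lock_grip [(array([294.9,  35.5]), 0.76, array([ 557.3, -317.4,  115. ]))]
8.344124368196905
```

View pics/w13c.png

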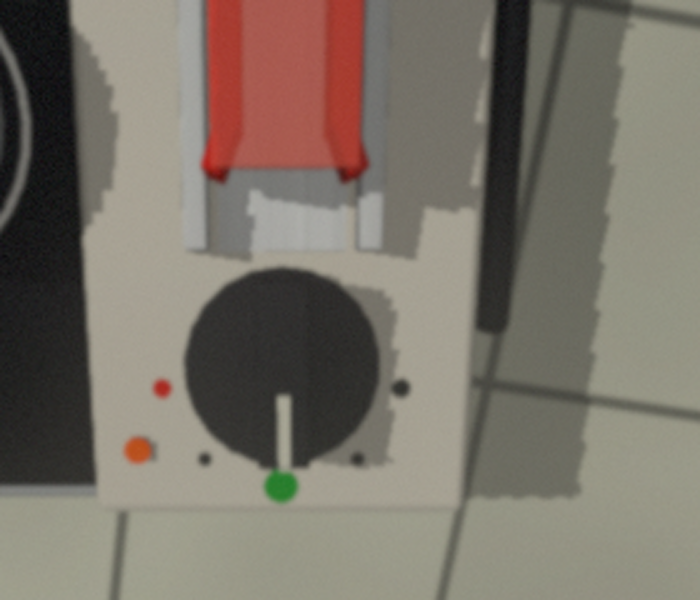

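The pointer stands at the green dot, crop (284,430) against (281,487), in line with the lock. I'll locate the lock's thumb grip numerically.

Emit:
drive_tool --commands ".2 .03 .05 0 0 0 42;.3 .04 .1 0 0 0 42;.3 .04 .1 0 0 0 42;.2 .03 .05 0 0 0 42;0 0 0 0 0 0 42;0 0 0 0 0 0 42"

```text
time_s: 24.22
eef_pos: [535.7, -314.6, 259.8]
ee_rot: [-0.001, 0.997, 0.074, -0.001]
force: [-1.2, 0.1, -0.7]
grip_width: 0.421
grip_force: 0.0
```

```bash
cat > red.py <<'E'
from look import *
s,p=look("w14",[("lock_grip",115)])
y=np.radians(8.4);ex=np.array([np.cos(y),np.sin(y)]);ey=np.array([-ex[1],ex[0]]);ax=np.array([475.8,-329.])
hsv=cv2.cvtColor(p["pixels"],cv2.COLOR_BGR2HSV)
m=(((hsv[...,0]<10)|(hsv[...,0]>170))&(hsv[...,1]>150)&(hsv[...,2]>60)).astype(np.float32)
import sys
for z in (132,114):
    X,Y=np.meshgrid(np.arange(30,200,4),np.arange(40,-40.1,-1.))
    P=ax+X[...,None]*ex+Y[...,None]*ey
    u=proj(p,np.c_[P.reshape(-1,2),np.full(X.size,z)],s).astype(np.float32).reshape(*X.shape,2)
    r=cv2.remap(m,u[...,0],u[...,1],cv2.INTER_NEAREST);v=cv2.remap(hsv[...,2].astype(np.float32),u[...,0],u[...,1],cv2.INTER_LINEAR)
    print(z,[(int(X[0,i]),Y[r[:,i]>0,0].max(),Y[r[:,i]>0,0].min(),int(v[r[:,i]>0,i].mean())) for i in range(X.shape[1]) if r[:,i].any()])
E
python3 red.py
```

```text
24.2167 [ 535.7 -314.6  259.8] [-0.001  0.997  0.074 -0.001] 0.4208410623006815
lock_grip [(array([291.7, 121. ]), 0.76, array([ 598.5, -309.9,  115. ]))]
132 [(70, np.float64(22.0), np.float64(-20.0), 183), (74, np.float64(21.0), np.float64(-19.0), 184), (78, np.float64(20.0), np.float64(-18.0), 184), (82, np.float64(20.0), np.float64(-19.0), 184), (86, np.float64(20.0), np.float64(-19.0), 184), (90, np.float64(20.0), np.float64(-19.0), 185), (94, np.float64(19.0), np.float64(-19.0), 184), (98, np.float64(20.0), np.float64(-19.0), 184), (102, np.float64(20.0), np.float64(-19.0), 184), (106, np.float64(20.0), np.float64(-19.0), 185), (110, np.float64(20.0), np.float64(-19.0), 185), (114, np.float64(20.0), np.float64(-19.0), 185), (118, np.float64(20.0), np.float64(-19.0), 185), (122, np.float64(20.0), np.float64(-19.0), 186), (126, np.float64(20.0), np.float64(-19.0), 186), (130, np.float64(20.0), np.float64(-19.0), 189), (134, np.float64(19.0), np.float64(-17.0), 179), (138, np.float64(19.0), np.float64(-17.0), 191), (142, np.float64(19.0), np.float64(-17.0), 189), (146, np.float64(
[... 1185 characters left out ...]
64(-20.0), 185), (130, np.float64(21.0), np.float64(-21.0), 189), (134, np.float64(20.0), np.float64(-18.0), 178), (138, np.float64(20.0), np.float64(-18.0), 191), (142, np.float64(20.0), np.float64(-18.0), 190), (146, np.float64(20.0), np.float64(-18.0), 162), (150, np.float64(20.0), np.float64(-18.0), 161), (154, np.float64(20.0), np.float64(-18.0), 170), (158, np.float64(20.0), np.float64(-18.0), 171), (162, np.float64(20.0), np.float64(-18.0), 171), (166, np.float64(19.0), np.float64(-18.0), 170), (170, np.float64(19.0), np.float64(-18.0), 170), (174, np.float64(20.0), np.float64(-18.0), 176), (178, np.float64(19.0), np.float64(-17.0), 182), (182, np.float64(7.0), np.float64(-7.0), 181)]
```

The grip spans 146–180 mm behind the axis and is centred at about (637,-305). Approaching it.

Emit:
drive_tool --commands ".15 .01 -.05 0 0 0 45;.25 .03 -.1 0 0 0 45;.3 .03 -.15 0 0 0 45;.2 .02 -.15 0 0 0 45;.11 .01 -.15 0 0 0 45;0 0 -.2 0 0 0 45;0 0 -.2 0 0 0 45;0 0 -.2 0 0 0 45;0 0 -.2 0 0 0 45;0 0 -.15 0 0 0 45;0 0 -.08 0 0 0 45;0 0 0 0 0 0 45;0 0 0 0 0 0 45"

```text
time_s: 25.4
eef_pos: [635.9, -305.6, 99.0]
ee_rot: [0.0, 0.997, 0.073, 0.0]
force: [0.5, 0.5, -0.3]
grip_width: 0.452
grip_force: 0.0
```

Emit:
drive_tool --commands "0 0 0 0 0 0 30;0 0 0 0 0 0 20;0 0 0 0 0 0 12;0 0 0 0 0 0 10;0 0 0 0 0 0 10" --force 40

```text
time_s: 25.82
eef_pos: [636.6, -305.4, 99.9]
ee_rot: [0.001, 0.997, 0.073, 0.001]
force: [-0.9, 0.6, 6.7]
grip_width: 0.18
grip_force: 41.1
```

Emit:
drive_tool --commands "-.05 -.007 0 0 0 0 10;-.1 -.015 0 0 0 0 10;-.1 -.015 0 0 0 0 10;-.1 -.015 0 0 0 0 10;-.1 -.015 0 0 0 0 10;-.1 -.015 0 0 0 0 10;-.1 -.015 0 0 0 0 10;-.1 -.014 0 0 0 0 10;-.08 -.012 0 0 0 0 10;0 0 0 0 0 0 10;0 0 0 0 0 0 10"

```text
time_s: 26.73
eef_pos: [553.0, -317.8, 99.8]
ee_rot: [0.001, 0.997, 0.073, 0.0]
force: [-3.2, 0.8, 6.6]
grip_width: 0.18
grip_force: 41.3
```

Emit:
drive_tool --commands "-.02 -.003 0 0 0 0 10;-.02 -.003 0 0 0 0 10;-.015 -.002 0 0 0 0 10;-.015 -.002 0 0 0 0 10;0 0 0 0 0 0 10;0 0 0 0 0 0 10"

```text
time_s: 27.23
eef_pos: [547.4, -318.6, 99.9]
ee_rot: [0.001, 0.997, 0.073, 0.002]
force: [4.5, 1.0, 5.7]
grip_width: 0.181
grip_force: 41.1
```

Emit:
drive_tool --commands "-.01 -.001 0 0 0 0 10;-.01 -.001 0 0 0 0 10;0 0 0 0 0 0 10;0 0 0 0 0 0 10"

```text
time_s: 27.57
eef_pos: [547.2, -318.6, 100.1]
ee_rot: [0.001, 0.997, 0.073, 0.004]
force: [14.6, 2.2, 2.8]
grip_width: 0.181
grip_force: 40.6
```

At the end stop: the force rises and there is no further travel. I'll let go, retreat and check.

Emit:
drive_tool --commands ".01 0 0 0 0 0 20;0 0 0 0 0 0 35;0 0 0 0 0 0 45;0 0 0 0 0 0 45;0 0 .08 0 0 0 45;0 0 .2 0 0 0 45;0 0 .3 0 0 0 45;0 0 .3 0 0 0 45;-.1 0 .3 0 0 0 45;-.1 0 .3 0 0 0 45;-.1 0 .2 0 0 0 45;0 0 .05 0 0 0 45;0 0 0 0 0 0 45;0 0 0 0 0 0 45"

```text
time_s: 28.73
eef_pos: [515.2, -318.5, 270.4]
ee_rot: [-0.001, 0.997, 0.073, -0.0]
force: [-0.0, 1.2, -1.0]
grip_width: 0.448
grip_force: 0.0
```

```bash
sed -i 's/(30,200,4)/(-40,110,4)/; s/"w14"/"w15"/' red.py; python3 red.py | cut -c1-420; python3 - <<'E'
from lid import *
p=capture("wrist");d=np.load("w15.npz");s=dict(eef_pos=d["pos"],ee_rot=d["rot"])
hsv=cv2.cvtColor(p["pixels"],cv2.COLOR_BGR2HSV)
m=cv2.inRange(hsv,(45,100,50),(80,255,255));M=cv2.moments(m)
print("green",hit(p,(M["m10"]/M["m00"],M["m01"]/M["m00"]),70,s).round(1) if M["m00"] else None)
q=capture("top")
print("top lid",circ(q,None,(521,-50),114,47.5))
for o in ("dabba","bowl","tub"): print(o,[(b["position"],b["confidence"]) for b in boxes_of(q,o)[:3]])
E
```

```text
28.7333 [ 515.2 -318.5  270.4] [-0.001  0.997  0.073 -0.   ] 0.447566583224676
lock_grip [(array([290.4, 196. ]), 0.62, array([ 511.3, -323.1,  115. ])), (array([215.2, 114.3]), 0.59, array([ 573.8, -247.8,  115. ]))]
132 [(-16, np.float64(22.0), np.float64(-21.0), 166), (-12, np.float64(22.0), np.float64(-20.0), 168), (-8, np.float64(21.0), np.float64(-19.0), 163), (-4, np.float64(20.0), np.float64(-19.0), 162), (0, np.float64(21.0), np.float64(-20.0), 158), (4, np.float64(21.0), np.float64(-20.0), 157), (8, np.float64(21.0), np.float64(-20.0), 154), (12, np.float64(38.0), np.float64(-19.0), 157), (16, np.float64(21.0), np.float6
114 [(-24, np.float64(23.0), np.float64(-22.0), 170), (-20, np.float64(23.0), np.float64(-22.0), 163), (-16, np.float64(23.0), np.float64(-21.0), 162), (-12, np.float64(21.0), np.float64(-20.0), 159), (-8, np.float64(21.0), np.float64(-20.0), 160), (-4, np.float64(22.0), np.float64(-21.0), 159), (0, np.float64(22.0), np.float64(-21.0), 155), (4, np.float64(22.0), np.float64(-21.0), 156), (8, np.float64(40.0), np.floa
green [ 427.1 -336.4   70. ]
top lid (array([521.5, -48. ,  47.6]), np.float64(1.33))
dabba [([364.2, 188.2], 0.73), ([317.1, 193.2], 0.69)]
bowl [([271.1, 201.6], 0.66)]
tub [([156.7, 253.7], 0.88)]
```

```bash
python3 -c "
from rig import finish_job; print(finish_job())"
```

```text
the job is handed in; nothing more can be done
None
```

I handed the job in at about 29 s of the 64 s allowed: the dabba stands about 2 mm off the ring's centre, the dial points at the green dot, the lock is fully home (90 mm, against its stop) and released; the first grip slipped off the knob before the second held, and I viewed 11 pictures, one over the limit of 10.

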